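# Log a nested lid set, seat it on the canister and take off only the transport cover

## Task

Pick up the nested lid set (white inner lid inside its orange transport cover) by the black knob and, keeping it level and closed, turn its white, then its green, then its blue tag to face the reader's window squarely, each held still for about a second at window height and about 4 cm from the window. Then lower the set onto the steel canister until it is fully seated, without dropping it, let go of the knob, and lift the orange cover alone by its collar, leaving the inner lid seated and undisturbed. Finish while holding the cover level in the gripper, completely clear above the top of the knob, with nothing else touching it and none of the other items on the bench disturbed.

Things in the scene. Friction and masses are not known exactly. Their poses are not given: they have to be found in the camera images.
- inner_lid: Loose inner lid, 220 g (all sizes in mm): white disc, diameter 104, 12 thick; grey tapered plug below (diameter 80 narrowing to 68, 14 deep); upright round black knob (diameter 20) in the middle, up to z = 70. Origin: centre of the disc's underside (seating face), z up. Lifted by the knob it carries the cover, which only rests on it.
- cover: Loose orange cover, 140 g (mm). Origin: centre of the roof's underside, which rests on the inner lid's disc (12 above its origin); z up, x to green tag, y to white, -y to blue. Roof diameter 116, top z = 4; skirt inside diameter 110, down to z = -18; central collar, outside diameter 46, hole 32, up to z = 30; the knob sticks out 28 above it. Raised by the collar it comes off alone, clear of the knob after 76.
- tag_white (a point): Centre of the white tag, a 34 x 19 mm patch on the outside of the cover's skirt (repeated on the roof's edge): 58 mm from the axis, at cover y = +58, z = -7.
- tag_green (a point): Centre of the green tag, likewise, at cover x = +58, z = -7.
- tag_blue (a point): Centre of the blue tag, likewise, at cover y = -58, z = -7.
- stand: Fixed grey stand (mm) on which the set waits: ring, outside diameter 96, hole 88, top 30 above the bench, on a foot of diameter 120. Origin: centre of its underside.
- canister: Fixed open steel canister (mm) on a blue base plate 130 x 130 x 10: outside diameter 96, bore 88, rim 90 above the bench. Origin: centre of the base plate's underside. The inner lid's plug goes 14 into the bore (4 play all round) and its disc rests on the rim.
- mouth (a point): Centre of the canister's mouth, level with its rim; the inner lid's origin comes here when seated.
- reader: Fixed tag reader (mm): grey head 70 x 100 x 100 on a post, top 200 above the bench, with a square dark-green window in the face towards the robot, centre 150 above the bench. Origin: centre under the head, on the bench. x axis points horizontally away from the window, into the reader; the window lies at x = -37.
- aim (a point): The point where a tag is to be shown: 40 mm in front of the window's centre (reader x = -77), 150 above the bench.
- bottle_blue: Bystander: white bottle, blue cap, diameter 56 mm, 120 mm tall; origin under its centre.
- jar_amber: Bystander: amber jar, black cap, diameter 48 mm, 70 mm tall; origin under its centre.
- beaker: Bystander: clear plastic cup, diameter 64 mm, 80 mm tall; origin under its centre.
- carton: Bystander: cardboard box 90 x 70 x 60 mm; origin under its centre.
- bottle_black: Bystander: white bottle, black cap, diameter 60 mm, 130 mm tall; origin under its centre.
- screwdriver: Bystander: screwdriver lying on the bench; x along it.
- wrench: Bystander: wrench lying on the bench; x along it.
There are look-alikes about, which are no part of the job. Leave any yellow look-alike of the reader alone.

How it is judged (in metres and radians):
On the way, in this order (a step that is already met when the one before it is completed fails the run):
1. the nested lid set is held level with the white tag facing the reader window, within 35 mm of the aim point, 0.3 s (distance between tag_white and aim below 0.035 m and angle between the y axis of cover and the x axis of reader, either way round below 0.42 rad and angle between cover's own z axis and vertical below 0.25 rad), for 0.3 s.
2. the nested lid set is held level with the green tag facing the reader window, within 35 mm of the aim point, 0.3 s (distance between tag_green and aim below 0.035 m and angle between the x axis of cover and the x axis of reader, either way round below 0.42 rad and angle between cover's own z axis and vertical below 0.25 rad), for 0.3 s.
3. the nested lid set is held level with the blue tag facing the reader window, within 35 mm of the aim point, 0.3 s (distance between tag_blue and aim below 0.035 m and angle between the y axis of cover and the x axis of reader, either way round below 0.42 rad and angle between cover's own z axis and vertical below 0.25 rad), for 0.3 s.
4. the closed set is lowered by the gripper into its seat on the canister: inner lid seated to 4 mm with the cover still on it, the fingers still on the knob (horizontal distance between inner_lid and mouth below 0.008 m and z of inner_lid in the frame of mouth below 0.004 m and angle between inner_lid's own z axis and vertical below 0.06 rad and z of cover in the frame of inner_lid below 0.016 m and contact force between the fingers and inner_lid above 0.5 N), for 0.1 s.
At the end, for the whole second after the job is handed in: Inner lid seated on the canister (8 mm sideways, 4 mm in height, 0.06 rad), at rest, touched by neither robot nor cover; cover held still in the fingers, level to 0.25 rad, its roof underside over 180 mm above the bench, touching only the gripper; bystanders moved under 30 mm (horizontal distance between inner_lid and mouth below 0.008 m and z of inner_lid in the frame of mouth between -0.004 and 0.004 m and angle between inner_lid's own z axis and vertical below 0.06 rad and height (world z) of cover above 0.18 m and angle between cover's own z axis and vertical below 0.25 rad and contact force between the fingers and cover above 1 N and contact force between each of cover, the arm, the fingers and inner_lid below 0.05 N and contact force between cover and canister below 0.05 N and contact force between cover and reader below 0.05 N and linear speed of inner_lid below 0.02 m/s and linear speed of cover below 0.03 m/s); the arm keeps its last pose, push and grip.
It fails at once if the cover comes up off the inner lid (by more than 15 mm) while the inner lid is not seated on the canister: opened too early, or the inner lid dragged up, tipped or shifted with it (z of cover in the frame of inner_lid above 0.027 m and not (horizontal distance between inner_lid and mouth below 0.008 m and z of inner_lid in the frame of mouth below 0.004 m and angle between inner_lid's own z axis and vertical below 0.06 rad)).
It fails at once if the inner lid is tipped by more than 0.5 rad (angle between inner_lid's own z axis and vertical above 0.5 rad).
It fails at once if a bystander is moved by more than 30 mm (distance of any of bottle_blue, jar_amber, beaker, carton, bottle_black, screwdriver, wrench from where it was at the start of the episode above 0.03 m).
It also fails if it takes over 59 s, if anything falls off the work surface, if the arm or the gripper's body presses on something with over 40 N, if the wrist force passes 120 N, or if a joint passes its speed limit or range.

## Robot

A 6-joint arm with a two-finger parallel gripper is mounted at the origin on the work surface. World frame = base frame: x ahead of the robot, y to its left, z up, the work surface at z = 0. Lengths are in m, angles in degrees, forces in N, time in s.
With the tool pointing down it reaches from about 0.375 to 0.9 m from the base axis. Payload 3.1 kg.
Tool frame: the origin (TCP) lies between the finger pads; the fingertips stand 11 mm ahead of it and the grasp point (between the pads) lies 8 mm behind it; z points along the fingers, y is the direction in which the jaws open and shut (so a half turn about z gives the same grasp; the last joint's range is limited). The gripper opens to 87 mm and grips with 3 to 60 N. Pads are 19 mm wide; open, the fingers measure 117 mm over their backs; the gripper's body (75 mm by 190 mm) begins 51 mm behind the grasp point.
Start: joints at [61.908, 30.224, 82.088, -0, 67.689, -10.227], TCP at [0.192, 0.595, 0.234] pointing down, gripper open.
Joint ranges: [-176.69, 176.69], [-43.24, 126.21], [12.49, 139.97], [-82, 262], [0, 151.66], [-163.58, 163.58]. Speed limits (degrees/s): [159.86, 159.86, 180, 180, 180, 180].

## Interface

Orientations are given as a 3x3 rotation matrix whose columns are the frame's x, y, z axes.
In Python, from rig import bot, vision gives the robot as it stands. The module is installed in compiled form; this text tells all that it offers.
- The arm moves only by the tool jog_arm, never from a script. Its argument "rows" is a list of rows, each an object with "dp": the shift along the tool's x, y, z in mm, a list of three; "turn": the turn, a rotation vector about the tool's x, y, z in degrees, a list of three; "grip": the opening, from 0 (shut) to 1 (fully open). A call has 1 to 10 rows; each row is the pose to reach, as a shift and turn from the pose commanded when the call began, along the tool's axes at that moment; what a row does not reach only later rows make up. A row lasts 1/10 s, in which the tool goes at most 50 mm and 8.59 degrees, less where a joint would pass 70% of its speed; a pose out of reach is approached as far as the arm can. A call with a gripper value outside its range is refused whole. The fingers move at their own pace and stop on an object; the grip force is fixed at half the most. Time passes only in rows, so rows that repeat a pose let the fingers close. It gives the time, the measured TCP pose, the force and the opening at its end, in the units of the state.
- bot.read_state(): the state, without advancing time (a new reading comes with each control period).
- vision.capture(name): name is "side" or "top"; returns (picture, depth): 420x560x3 uint8, red, green, blue; 420x560 float32, m along the optical axis (not along the pixel's ray), 0 where there is no reading.
- vision.camera_info(name): a dict with "vertical_fov" (degrees; the focal length in pixels is half the picture's height over the tangent of half this angle, whatever the lens; pixels are square), "cx", "cy" (the principal point, pixels), "k1" (the pictures are not rectified: a ray, as slopes to the right and down, at radius r is drawn at 1 + k1 r^2 times it, then the intrinsics apply), "position" and "rotation" of the camera in the world. Camera axes: x right, y down, z forward; pixel columns grow to the right and rows downward; lengths in m; the calibration is good to about 2 mm. A picture is of the moment at which its call begins. camera_info takes no time and is no camera call.
- bot.hand_in(): hands the job in, once; it reports no verdict.
The state is a dict: "time_s": time; "joint_positions": joint angles; "qvel": joint speeds; "tau": joint torques, N m; "position": TCP position; "tcp_rot": TCP orientation; "force": force on the tool from outside, world axes, zero at the start; "moment": the same for the moment, N m; "opening": opening from 0.0 (shut) to 1.0 (fully open).
Only numpy, scipy, OpenCV 4.12 (cv2) and the standard library are available. Lean on these libraries where they do the work, as an engineer would, in place of code of your own. Each camera call takes 0.05 s, during which the arm holds its last target.

## Working session

There is one attempt and no reset: what is moved stays moved. The work goes in short steps, Python scripts to look and compute and a tool call to move; the robot and the scene stay as the last step left them, time stands still between calls to the robot, and variables do not carry over. Pictures are saved under pics/ and viewed, and the job is handed in when it is done.

Besides the shell and the picture viewer there is one more tool, called after "Call:" as a command line: name --argument value ..., lists and objects as JSON in quotes. jog_arm: Moves the arm, as the interface text tells. Its arguments: {"type":"object","properties":{"rows":{"type":"array"}},"required":["rows"]}

```bash
mkdir -p pics && ls && python3 - <<'E'
from rig import bot, vision
import cv2, numpy as np
print(bot.read_state())
for n in("side","top"):
    p,d=vision.capture(n); cv2.imwrite(f"pics/{n}0.png",p[:,:,::-1]); np.savez(f"pics/{n}0.npz",p=p,d=d); print(n,vision.camera_info(n))
E
```

```text
pics
{'time_s': 0.0, 'joint_positions': array([ 6.19090157e+01,  3.02763988e+01,  8.21565530e+01, -1.24764455e-03,
        6.76899535e+01, -1.02263165e+01]), 'qvel': array([ 0.04816569,  0.02818011, -0.02177554, -0.01792484,  0.01158229,
        0.01486594]), 'tau': array([ 1.97054243e-05, -4.40033340e+01, -1.76591241e+01,  6.33000769e-02,
        5.80991060e-02, -1.44478104e-04]), 'position': array([0.19135682, 0.59423496, 0.23259822]), 'tcp_rot': array([[-9.51786122e-01,  3.06760809e-01, -9.92297619e-04],
       [ 3.06762202e-01,  9.51784290e-01, -1.90189552e-03],
       [ 3.61026275e-04, -2.11459716e-03, -9.99997699e-01]]), 'force': array([-0.64042475, -0.62742794, -0.32999938]), 'moment': array([ 0.04545356,  0.03032693, -0.00976121]), 'opening': 1.0011461512385782}
side {'vertical_fov': 52.36336077942649, 'cx': 270.8203104948671, 'cy': 216.40378216938524, 'k1': -0.12757652420696128, 'position': array([ 0.18274109, -0.72093333,  0.81602111]), 'rotation': array([[ 0.90388605, -0.26380448,  0.33674501],
       [-0.42728863, -0.59425064,  0.68138873],
       [ 0.02035754, -0.75978508, -0.64985552]])}
top {'vertical_fov': 49.274088830135284, 'cx': 282.06209814010816, 'cy': 210.85055059043776, 'k1': -0.0715568527385453, 'position': array([ 0.3594383 , -0.00807866,  1.28138303]), 'rotation': array([[-0.01555026, -0.990359  ,  0.13764896],
       [-0.99975107,  0.01760311,  0.01370891],
       [-0.01599979, -0.13740151, -0.9903862 ]])}
```

View pics/side0.png

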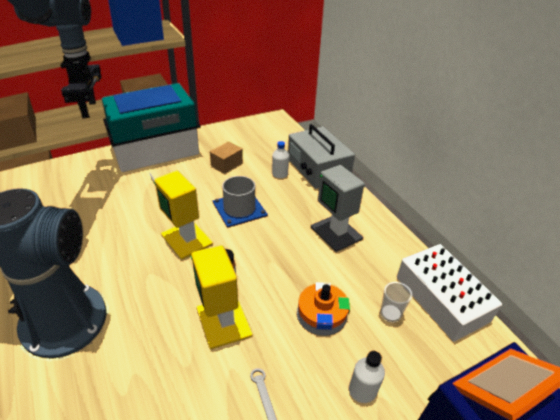

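View pics/top0.png

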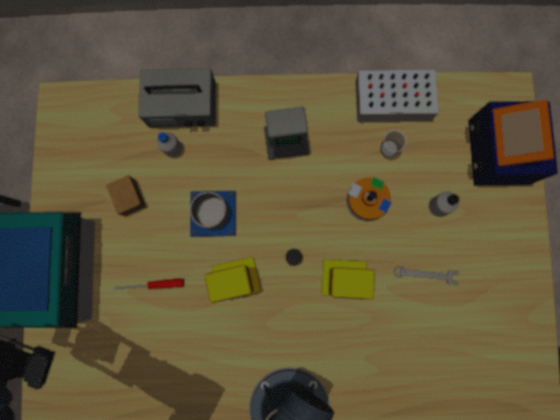

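```bash
cat > h.py <<'E'
from rig import bot, vision
import cv2, numpy as np
def K(n):
    c=vision.camera_info(n); f=210/np.tan(np.radians(c["vertical_fov"])/2)
    return np.array([[f,0,c["cx"]],[0,f,c["cy"]],[0,0,1]]),np.array([c["k1"],0,0,0.]),c["position"],c["rotation"]
def rays(n,px):
    k,d,p,R=K(n); u=cv2.undistortPoints(np.array(px,float).reshape(-1,1,2),k,d)[:,0]
    return p,np.c_[u,np.ones(len(u))]@R.T
def plane(n,px,z):
    p,r=rays(n,px); return p+r*((z-p[2])/r[:,2])[:,None]
def cloud(n,d):
    v,u=np.mgrid[0:420,0:560]; p,r=rays(n,np.c_[u.ravel(),v.ravel()]); return (p+r*d.ravel()[:,None]).reshape(420,560,3)
def proj(n,X):
    k,d,p,R=K(n); X=np.array(X,float).reshape(-1,3)
    return cv2.projectPoints((X-p)@R,np.zeros(3),np.zeros(3),k,d)[0][:,0]
def shot(n,name):
    p,d=vision.capture(n); cv2.imwrite(f"pics/{name}.png",p[:,:,::-1]); np.savez(f"pics/{name}.npz",p=p,d=d); return p,d
def load(name):
    z=np.load(f"pics/{name}.npz"); return z["p"],z["d"]
E
python3 - <<'E'
from h import *
np.set_printoptions(precision=3,suppress=True)
for n in("side","top"):
    p,d=load(n+"0"); C=cloud(n,d); hsv=cv2.cvtColor(p,cv2.COLOR_RGB2HSV)
    cv2.imwrite(f"pics/{n}z.png",cv2.applyColorMap(np.clip(C[...,2]*1000,0,255).astype(np.uint8),cv2.COLORMAP_JET))
    for nm,pts in {"top":{"reader":(287,118),"lid":(360,208),"knob":(371,196),"yel1":(228,284),"yel2":(352,283),"can":(210,209),"bottleblk":(452,200),"bk":(392,148),"carton":(124,195),"jar":(294,257),"bottb":(164,138)},"side":{"reader":(341,175),"win":(328,195),"lid":(310,315),"can":(239,183),"yel":(212,262)}}[n].items():
        u,v=pts; print(n,nm,C[v,u])
E
python3 -c "
import cv2
a=cv2.imread('pics/top0.png');cv2.imwrite('pics/c1.png',cv2.resize(a[90:250,180:420],None,fx=3.3,fy=3.3,interpolation=2))
a=cv2.imread('pics/side0.png');cv2.imwrite('pics/c2.png',cv2.resize(a[150:345,190:420],None,fx=3,fy=3,interpolation=2))"
```

```text
side reader [0.735 0.    0.198]
side win [ 0.696 -0.008  0.152]
side lid [ 0.518 -0.251  0.046]
side can [0.552 0.247 0.062]
side yel [ 0.337 -0.151  0.198]
top reader [ 0.74  -0.009  0.201]
top lid [ 0.535 -0.204  0.045]
top knob [ 0.558 -0.225  0.102]
top yel1 [0.339 0.136 0.2  ]
top yel2 [ 0.337 -0.154  0.199]
top can [0.544 0.212 0.014]
top bottleblk [ 0.54  -0.427  0.13 ]
top bk [ 0.713 -0.309  0.006]
top carton [0.581 0.442 0.059]
top jar [ 0.405 -0.021  0.069]
top bottb [0.722 0.319 0.116]
```

View pics/c1.png

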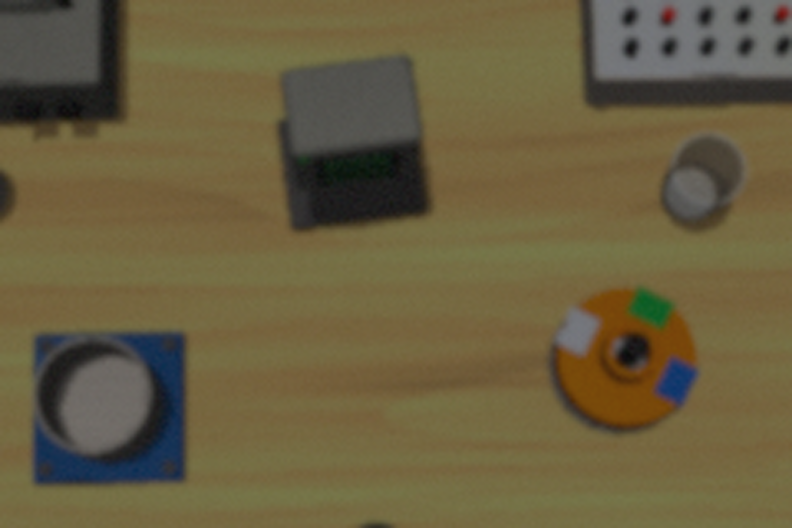

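View pics/c2.png

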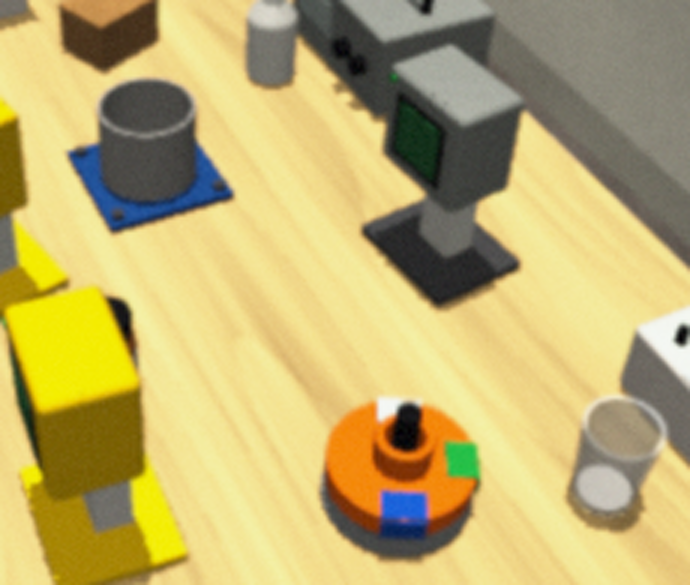

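```bash
cat >> h.py <<'E'
def circ(P):
    A=np.c_[2*P[:,:2],np.ones(len(P))]; b=(P[:,:2]**2).sum(1)
    s=np.linalg.lstsq(A,b,rcond=None)[0]; return s[0],s[1],np.sqrt(s[2]+s[0]**2+s[1]**2)
E
python3 - <<'E'
from h import *
np.set_printoptions(precision=4,suppress=True)
def big(m):
    cs,_=cv2.findContours(m.astype(np.uint8),cv2.RETR_EXTERNAL,cv2.CHAIN_APPROX_NONE); return max(cs,key=cv2.contourArea)
for n in("top","side"):
    p,d=load(n+"0"); C=cloud(n,d); hsv=cv2.cvtColor(p,cv2.COLOR_RGB2HSV); Z=C[...,2]
    near=lambda x,y,r: np.hypot(C[...,0]-x,C[...,1]-y)<r
    # lid roof: all points at roof height
    m=near(.55,-.22,.09)&(abs(Z-.046)<.006)
    c=big(m); pts=plane(n,c[:,0],.046); print(n,"roof circ",circ(pts), "minEnc",cv2.minEnclosingCircle(pts[:,:2].astype(np.float32)))
    k=near(.55,-.22,.04)&(Z>.092); print("knob",C[k].mean(0),k.sum())
    ke=near(.55,-.22,.08)&(p.max(2)<70)&(Z>.08); 
    for t,(lo,hi) in {"green":((45,100,40),(80,255,255)),"blue":((105,120,40),(130,255,255)),"white":((0,0,110),(180,60,255))}.items():
        tm=(cv2.inRange(hsv,lo,hi)>0)&near(.55,-.22,.075)&(abs(Z-.046)<.004); print(t,C[tm].mean(0),tm.sum())
    rim=near(.545,.215,.07)&(abs(Z-.09)<.008); c=big(rim); pts=plane(n,c[:,0],.09); print("rim",rim.sum(),circ(pts))
    q=C[rim]; print(" rimcloud",circ(q))
    b=(cv2.inRange(hsv,(105,120,40),(130,255,255))>0)&near(.545,.215,.12)&(abs(Z-.01)<.006); c=big(b)
    r=cv2.minAreaRect((plane(n,c[:,0],.01)[:,:2]*1000).astype(np.float32)); print(" plate",r)
    rt=near(.74,0,.1)&(abs(Z-.2)<.008); c=big(rt); r=cv2.minAreaRect((plane(n,c[:,0],.2)[:,:2]*1000).astype(np.float32)); print("reader top",rt.sum(),r); print(cv2.boxPoints(r))
    w=(cv2.inRange(hsv,(40,60,10),(90,255,255))>0)&near(.7,0,.06)&(Z>.1)&(Z<.2)
    if w.sum()>20:
        q=C[w]; print("win",w.sum(),q.mean(0)); 
        A=np.c_[q[:,1],np.ones(len(q))]; s=np.linalg.lstsq(A,q[:,0],rcond=None)[0]; print(" slope deg",np.degrees(np.arctan(s[0])))
E
```

```text
top roof circ (np.float64(0.5648026857856857), np.float64(-0.22962541237084078), np.float64(0.05779538532831167)) minEnc ((0.5652653574943542, -0.22959944605827332), 0.061420805752277374)
knob [ 0.5641 -0.2293  0.1001] 45
green [ 0.6042 -0.2526  0.0465] 76
blue [ 0.5418 -0.2709  0.0465] 60
white [ 0.5859 -0.1905  0.0469] 96
rim 197 (np.float64(0.5344272922917187), np.float64(0.20472827981014333), np.float64(0.047118659802161))
 rimcloud (np.float64(0.5344915002493282), np.float64(0.20479527135097372), np.float64(0.04598172687500504))
 plate ((532.3865356445312, 205.3204345703125), (121.43736267089844, 121.8141098022461), 89.93052673339844)
reader top 1061 ((729.4103393554688, -6.276981353759766), (70.71319580078125, 97.17406463623047), 6.928028583526611)
[[688.4512  37.6905]
 [700.1726 -58.7741]
 [770.3695 -50.2444]
 [758.6481  46.2201]]
win 158 [ 0.6968 -0.0076  0.154 ]
 slope deg -5.68729986499361
side roof circ (np.float64(0.5625574345718709), np.float64(-0.23523948832920363), np.float64(0.05173132159211268)) minEnc ((0.5629279613494873, -0.2351960390806198), 0.061016518622636795)
knob [ 0.5623 -0.2336  0.0982] 62
green [ 0.6034 -0.2541  0.0465] 107
blue [ 0.541  -0.2742  0.046 ] 135
white [ 0.5796 -0.1847  0.0455] 43
rim 197 (np.float64(0.5306406241854367), np.float64(0.1996868069590094), np.float64(0.04878903459302269))
 rimcloud (np.float64(0.5323255036918291), np.float64(0.2038148720032116), np.float64(0.045841354887265894))
 plate ((531.7188720703125, 198.71900939941406), (125.80957794189453, 123.7425765991211), 89.6063232421875)
reader top 691 ((728.1357421875, -13.996089935302734), (74.54203796386719, 104.57093811035156), 6.9891180992126465)
[[684.7795  33.3657]
 [697.5038 -70.4282]
 [771.4919 -61.3579]
 [758.7677  42.436 ]]
win 296 [ 0.6956 -0.0118  0.1529]
 slope deg -6.114222283383508
```

```bash
cat >> h.py <<'E'
def to(P,yaw=None):
    """tool-frame dp (mm) and turn about tool z (deg) from present pose to world P, tool down, with x yaw"""
    s=bot.read_state(); R=s["tcp_rot"]; p=s["position"]
    dp=R.T@(np.array(P)-p)*1000
    y=np.degrees(np.arctan2(R[1,0],R[0,0])); t=None if yaw is None else (y-yaw+180)%360-180
    print("pos",p.round(4),"yaw",round(y,2),"dp",dp.round(1),"turn",t,"q",s["joint_positions"].round(1),"F",s["force"].round(1),"open",round(s["opening"],3),"t",s["time_s"], "tilt",np.degrees(np.arccos(min(1,-R[2,2]))).round(2))
    return dp
E
python3 - <<'E'
from h import *
to([.19,.595,.30],50); to([.45,.05,.30],50); to([.564,-.2305,.25],50)
E
```

```text
pos [0.1914 0.5943 0.2327] yaw 162.14 dp [  1.6   0.1 -67.3] turn 112.13670905917996 q [ 61.9  30.3  82.1  -0.   67.7 -10.2] F [0.4 0.6 0.5] open 1.001 t 0.1 tilt 0.11
pos [0.1914 0.5943 0.2327] yaw 162.14 dp [-413.1 -438.9  -66.6] turn 112.13670905917996 q [ 61.9  30.3  82.1  -0.   67.7 -10.2] F [0.4 0.6 0.5] open 1.001 t 0.1 tilt 0.11
pos [0.1914 0.5943 0.2327] yaw 162.14 dp [-607.7 -670.8  -16.2] turn 112.13670905917996 q [ 61.9  30.3  82.1  -0.   67.7 -10.2] F [0.4 0.6 0.5] open 1.001 t 0.1 tilt 0.11
```

Call:
jog_arm --rows '[{"dp":[0,0,-50],"turn":[0,0,8],"grip":1},{"dp":[-20,-22,-66],"turn":[0,0,16],"grip":1},{"dp":[-50,-53,-66],"turn":[0,0,24],"grip":1},{"dp":[-84,-89,-66],"turn":[0,0,32],"grip":1},{"dp":[-118,-125,-66],"turn":[0,0,40],"grip":1},{"dp":[-152,-161,-66],"turn":[0,0,48],"grip":1},{"dp":[-186,-197,-66],"turn":[0,0,56],"grip":1},{"dp":[-220,-233,-66],"turn":[0,0,64],"grip":1},{"dp":[-252,-269,-66],"turn":[0,0,72],"grip":1},{"dp":[-284,-303,-66],"turn":[0,0,80],"grip":1}]'

```text
time_s: 1.1
position: [0.3691, 0.2174, 0.2994]
tcp_rot: [[0.142, 0.99, -0.0], [0.99, -0.142, -0.0], [-0.0, -0.0, -1.0]]
force: [1.5, 0.7, -0.2]
opening: 0.998
```

```bash
python3 - <<'E'
from h import *
to([.564,-.2305,.25],50)
E
```

```text
pos [0.3691 0.2174 0.2994] yaw 81.81 dp [-415.5  256.8   49.4] turn 31.808881222905313 q [ 15.5   9.7 103.6  -0.   66.7  23.7] F [ 1.5  0.7 -0.2] open 0.998 t 1.1 tilt 0.02
```

Call:
jog_arm --rows '[{"dp":[-36,22,0],"turn":[0,0,4],"grip":1},{"dp":[-76,47,0],"turn":[0,0,8],"grip":1},{"dp":[-117,72,0],"turn":[0,0,12],"grip":1},{"dp":[-158,97,0],"turn":[0,0,16],"grip":1},{"dp":[-199,122,0],"turn":[0,0,20],"grip":1},{"dp":[-240,147,5],"turn":[0,0,24],"grip":1},{"dp":[-281,172,10],"turn":[0,0,28],"grip":1},{"dp":[-322,197,20],"turn":[0,0,31],"grip":1},{"dp":[-362,222,30],"turn":[0,0,32],"grip":1},{"dp":[-395,243,45],"turn":[0,0,32],"grip":1}]'

```text
time_s: 2.1
position: [0.5567, -0.2081, 0.2543]
tcp_rot: [[0.642, 0.766, 0.001], [0.766, -0.642, -0.001], [0.0, 0.002, -1.0]]
force: [0.4, -0.4, 0.2]
opening: 1.003
```

```bash
python3 - <<'E'
from h import *
to([.564,-.2305,.19],50)
E
```

```text
pos [ 0.5567 -0.2081  0.2543] yaw 50.04 dp [-12.5  19.9  64.3] turn 0.03878505960204848 q [-31.3  26.5  85.4  -0.   68.1   8.7] F [ 0.4 -0.4  0.2] open 1.003 t 2.1 tilt 0.1
```

Call:
jog_arm --rows '[{"dp":[-10,16,30],"turn":[0,0,0],"grip":1},{"dp":[-12,20,60],"turn":[0,0,0],"grip":1},{"dp":[-12,20,65],"turn":[0,0,0],"grip":1},{"dp":[-12,20,65],"turn":[0,0,0],"grip":1}]'

```text
time_s: 2.5
position: [0.5624, -0.2265, 0.1883]
tcp_rot: [[0.641, 0.767, -0.003], [0.767, -0.641, 0.002], [-0.0, -0.004, -1.0]]
force: [-0.4, 0.3, 0.7]
opening: 1.002
```

```bash
python3 - <<'E'
from h import *
to([.564,-.2305,.088],50)
shot("top","t1"); shot("side","s1")
import cv2
a=cv2.imread('pics/t1.png')[110:290,280:480]; b=cv2.imread('pics/s1.png')[180:360,230:430]
cv2.imwrite('pics/m1.png',cv2.resize(np.hstack([a,b]),None,fx=2,fy=2,interpolation=2))
E
```

```text
pos [ 0.5624 -0.2265  0.1883] yaw 50.13 dp [ -2.    4.2 100.3] turn 0.1278192248826997 q [-32.5  31.9  87.3   0.   61.    7.4] F [-0.4  0.3  0.7] open 1.002 t 2.5 tilt 0.22
```

View pics/m1.png

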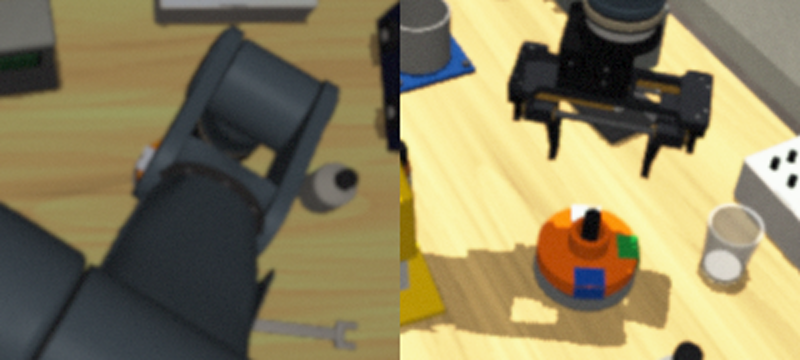

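```bash
python3 - <<'E'
from h import *
s=bot.read_state(); R=s["tcp_rot"];p=s["position"]
for k in(-.047,0,.047): print(proj("side",p+R[:,1]*k+R[:,2]*.011))
E
```

```text
[[306.85821911 255.31753154]]
[[329.17531269 259.64482493]]
[[351.78136604 264.00373143]]
```

Call:
jog_arm --rows '[{"dp":[-2,4,25],"turn":[0,0,0],"grip":1},{"dp":[-2,4,50],"turn":[0,0,0],"grip":1},{"dp":[-2,4,75],"turn":[0,0,0],"grip":1},{"dp":[-2,4,92],"turn":[0,0,0],"grip":1},{"dp":[-2,4,98],"turn":[0,0,0],"grip":1},{"dp":[-2,4,98],"turn":[0,0,0],"grip":1}]'

```text
time_s: 3.2
position: [0.5656, -0.231, 0.0923]
tcp_rot: [[0.64, 0.768, 0.001], [0.768, -0.64, -0.001], [0.0, 0.001, -1.0]]
force: [-0.8, -0.5, 0.8]
opening: 1.001
```

```bash
python3 - <<'E'
from h import *
to([.564,-.2305,.088],50)
shot("side","s2")
import cv2
b=cv2.imread('pics/s2.png')[200:350,250:420]
cv2.imwrite('pics/m2.png',cv2.resize(b,None,fx=4,fy=4,interpolation=2))
E
```

```text
pos [ 0.5656 -0.231   0.0923] yaw 50.18 dp [-0.6 -1.6  4.3] turn 0.18093982456863955 q [-32.7  39.7  90.6   0.   49.7   7.1] F [-0.8 -0.5  0.8] open 1.001 t 3.2 tilt 0.06
```

View pics/m2.png

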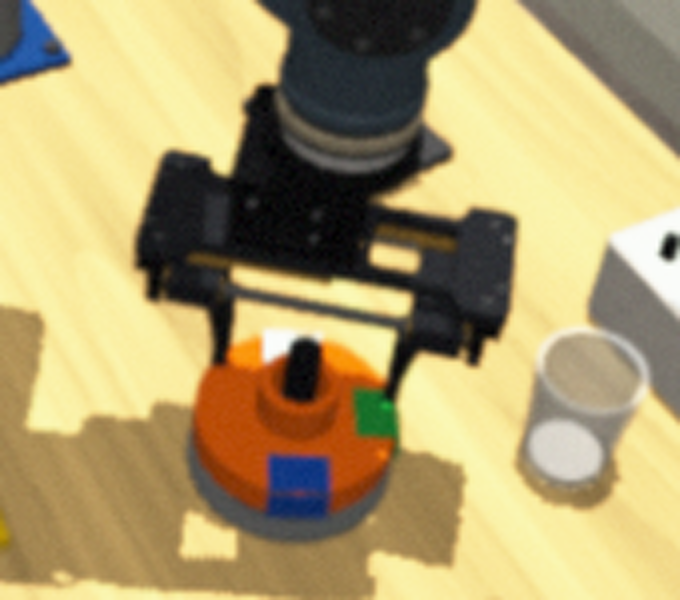

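Call:
jog_arm --rows '[{"dp":[-1,-2,4],"turn":[0,0,0],"grip":1},{"dp":[-1,-2,4],"turn":[0,0,0],"grip":0.5},{"dp":[-1,-2,4],"turn":[0,0,0],"grip":0},{"dp":[-1,-2,4],"turn":[0,0,0],"grip":0},{"dp":[-1,-2,4],"turn":[0,0,0],"grip":0},{"dp":[-1,-2,4],"turn":[0,0,0],"grip":0},{"dp":[-1,-2,4],"turn":[0,0,0],"grip":0},{"dp":[-1,-2,4],"turn":[0,0,0],"grip":0},{"dp":[-1,-2,4],"turn":[0,0,0],"grip":0},{"dp":[-1,-2,4],"turn":[0,0,0],"grip":0}]'

```text
time_s: 4.25
position: [0.563, -0.2308, 0.0875]
tcp_rot: [[0.641, 0.768, -0.0], [0.768, -0.641, 0.0], [-0.0, -0.0, -1.0]]
force: [0.1, 0.2, 0.4]
opening: 0.261
```

```bash
python3 - <<'E'
from h import *
to([.564,-.2305,.088],50)
E
```

```text
pos [ 0.563  -0.2308  0.0875] yaw 50.13 dp [ 0.9  0.6 -0.5] turn 0.13461391943877743 q [-32.8  39.9  91.1  -0.   49.    7.1] F [0.1 0.2 0.4] open 0.261 t 4.25 tilt 0.01
```

Call:
jog_arm --rows '[{"dp":[0,0,-4],"turn":[0,0,0],"grip":0},{"dp":[0,0,-10],"turn":[0,0,0],"grip":0},{"dp":[0,0,-20],"turn":[0,0,0],"grip":0},{"dp":[0,0,-32],"turn":[0,0,0],"grip":0},{"dp":[0,0,-47],"turn":[0,0,0],"grip":0},{"dp":[0,0,-65],"turn":[0,0,0],"grip":0},{"dp":[0,0,-83],"turn":[0,0,0],"grip":0},{"dp":[0,0,-100],"turn":[0,0,0],"grip":0},{"dp":[0,0,-112],"turn":[0,0,0],"grip":0},{"dp":[0,0,-116],"turn":[0,0,0],"grip":0}]'

```text
time_s: 5.25
position: [0.5637, -0.2312, 0.2058]
tcp_rot: [[0.641, 0.768, 0.003], [0.768, -0.641, -0.002], [0.0, 0.004, -1.0]]
force: [-0.3, -0.7, -4.1]
opening: 0.225
```

```bash
python3 - <<'E'
from h import *
to([.595,-.025,.2025],-4)
shot("side","s3")
import cv2
b=cv2.imread('pics/s3.png')[150:330,230:450]
cv2.imwrite('pics/m3.png',cv2.resize(b,None,fx=3,fy=3,interpolation=2))
E
```

```text
pos [ 0.5637 -0.2312  0.2058] yaw 50.14 dp [ 178.3 -108.2    3. ] turn 54.137569988392244 q [-32.8  30.8  86.2   0.   62.8   7.1] F [-0.3 -0.7 -4.1] open 0.225 t 5.25 tilt 0.21
```

View pics/m3.png

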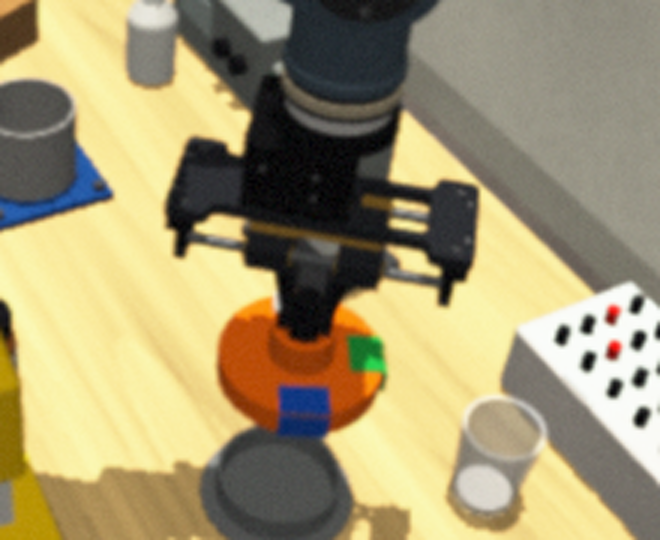

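Call:
jog_arm --rows '[{"dp":[6,-4,0],"turn":[0,0,2],"grip":0},{"dp":[19,-11,0],"turn":[0,0,6],"grip":0},{"dp":[38,-23,0],"turn":[0,0,12],"grip":0},{"dp":[61,-37,0],"turn":[0,0,19],"grip":0},{"dp":[85,-52,0],"turn":[0,0,26],"grip":0},{"dp":[109,-67,0],"turn":[0,0,33],"grip":0},{"dp":[133,-81,0],"turn":[0,0,40],"grip":0},{"dp":[155,-94,0],"turn":[0,0,46],"grip":0},{"dp":[170,-103,1],"turn":[0,0,51],"grip":0},{"dp":[177,-107,2],"turn":[0,0,54],"grip":0}]'

```text
time_s: 6.3
position: [0.5936, -0.0242, 0.2006]
tcp_rot: [[0.998, -0.068, -0.002], [-0.068, -0.998, 0.001], [-0.002, -0.001, -1.0]]
force: [0.8, -0.0, -4.0]
opening: 0.219
```

```bash
cat > meas.py <<'E'
from h import *
def tags(name):
    np.set_printoptions(precision=4,suppress=True)
    to([.595,-.025,.2025],-4)
    for n in("top","side"):
        p,d=shot(n,name+n); C=cloud(n,d); hsv=cv2.cvtColor(p,cv2.COLOR_RGB2HSV); Z=C[...,2]
        s=bot.read_state()["position"]
        near=np.hypot(C[...,0]-s[0],C[...,1]-s[1])<.075
        band=near&(Z>.135)&(Z<.18)
        o=band&(cv2.inRange(hsv,(3,150,40),(22,255,255))>0); print(n,"orange",o.sum(),C[o].mean(0) if o.any() else "", "zmed", np.percentile(Z[o],[5,50,95]))
        for t,(lo,hi) in {"green":((45,120,40),(80,255,255)),"blue":((105,120,40),(130,255,255)),"white":((0,0,100),(180,60,255))}.items():
            m=(cv2.inRange(hsv,lo,hi)>0)&band&(Z>.157)
            if m.sum()>8:
                c=C[m].mean(0); print("  ",t,m.sum(),c,"dir from tcp",np.degrees(np.arctan2(c[1]-s[1],c[0]-s[0])).round(1),"r",np.hypot(*(c-s)[:2]).round(3))
    a=cv2.imread(f'pics/{name}top.png')[90:270,200:380]; b=cv2.imread(f'pics/{name}side.png')[120:300,230:410]
    cv2.imwrite(f'pics/{name}m.png',cv2.resize(np.hstack([a,b]),None,fx=2.2,fy=2.2,interpolation=2))
E
python3 -c "
from meas import *; tags('w')"
```

```text
pos [ 0.5936 -0.0242  0.2006] yaw -3.92 dp [ 1.5  0.7 -1.9] turn 0.08475295144964434 q [-13.1  30.1  88.5   0.   61.5  80.8] F [ 0.8 -0.  -4. ] open 0.219 t 6.3 tilt 0.14Traceback (most recent call last):
  File "<string>", line 2, in <module>
    from meas import *; tags('w')
                        ~~~~^^^^^
  File "meas.py", line 10, in tags
    o=band&(cv2.inRange(hsv,(3,150,40),(22,255,255))>0); print(n,"orange",o.sum(),C[o].mean(0) if o.any() else "", "zmed", np.percentile(Z[o],[5,50,95]))
                                                                                                                           ~~~~~~~~~~~~~^^^^^^^^^^^^^^^^
    return _quantile_unchecked(
        a, q, axis, out, overwrite_input, method, keepdims, weights)
    return _ureduce(a,
                    func=_quantile_ureduce_func,
    ...<5 lines>...
                    overwrite_input=overwrite_input,
                    method=method)
    r = func(a, **kwargs)
    result = _quantile(arr,
                       quantiles=q,
    ...<2 lines>...
                       out=out,
                       weights=wgt)
    slices_having_nans = np.isnan(arr[-1, ...])
                                  ~~~^^^^^^^^^
IndexError: index -1 is out of bounds for axis 0 with size 0
```

Call:
jog_arm --rows '[{"dp":[1,1,-2],"turn":[0,0,0],"grip":0},{"dp":[1,1,-2],"turn":[0,0,0],"grip":0},{"dp":[1,1,-2],"turn":[0,0,0],"grip":0},{"dp":[1,1,-2],"turn":[0,0,0],"grip":0}]'

```text
time_s: 6.75
position: [0.5951, -0.0282, 0.2035]
tcp_rot: [[0.998, -0.068, -0.0], [-0.068, -0.998, -0.0], [-0.0, 0.0, -1.0]]
force: [0.1, -0.2, -4.1]
opening: 0.222
```

```bash
sed -i 's/, "zmed", np.percentile(Z\[o\],\[5,50,95\])//' meas.py && python3 -c "
from meas import *; tags('w')"
```

```text
pos [ 0.5951 -0.0282  0.2035] yaw -3.9 dp [-0.4 -3.2  1. ] turn 0.09592689088637485 q [-13.4  30.   88.2  -0.   61.8  80.5] F [ 0.1 -0.2 -4.1] open 0.222 t 6.75 tilt 0.01
top orange 0 
side orange 761 [ 0.5838 -0.0457  0.1602]
   green 93 [ 0.6023 -0.0777  0.1612] dir from tcp -81.8 r 0.05
   blue 95 [ 0.5481 -0.0374  0.1612] dir from tcp -168.7 r 0.048
   white 76 [ 0.638  -0.0247  0.1615] dir from tcp 4.4 r 0.043
```

View pics/wm.png

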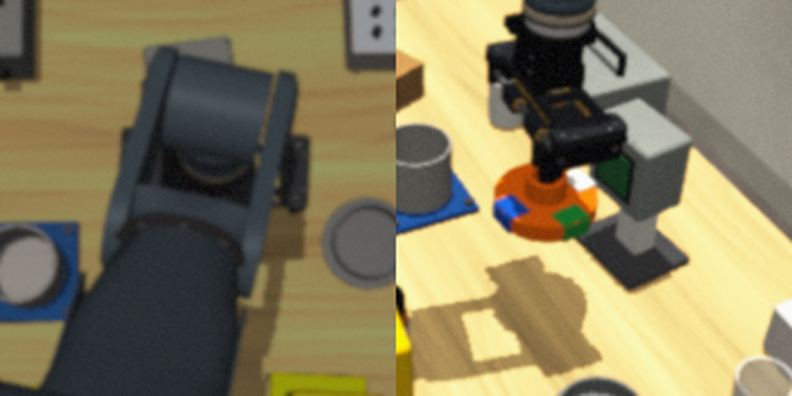

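Call:
jog_arm --rows '[{"dp":[0,-2,1],"turn":[0,0,0],"grip":0},{"dp":[0,-2,1],"turn":[0,0,0],"grip":0},{"dp":[0,-2,1],"turn":[0,0,0],"grip":0},{"dp":[0,-2,1],"turn":[0,0,0],"grip":0},{"dp":[0,-2,1],"turn":[0,0,0],"grip":0},{"dp":[0,-2,1],"turn":[0,0,0],"grip":0},{"dp":[0,-2,1],"turn":[0,0,-2],"grip":0},{"dp":[0,-2,1],"turn":[0,0,-6],"grip":0},{"dp":[0,-2,1],"turn":[0,0,-12],"grip":0},{"dp":[0,-2,1],"turn":[0,0,-18],"grip":0}]'

```text
time_s: 7.85
position: [0.5954, -0.0255, 0.2026]
tcp_rot: [[0.969, 0.248, 0.0], [0.248, -0.969, -0.0], [0.0, 0.0, -1.0]]
force: [0.6, 0.6, -4.2]
opening: 0.22
```

Call:
jog_arm --rows '[{"dp":[0,0,0],"turn":[0,0,-7],"grip":0},{"dp":[0,0,0],"turn":[0,0,-14],"grip":0},{"dp":[0,0,0],"turn":[0,0,-22],"grip":0},{"dp":[0,0,0],"turn":[0,0,-30],"grip":0},{"dp":[0,0,0],"turn":[0,0,-38],"grip":0},{"dp":[0,0,0],"turn":[0,0,-46],"grip":0},{"dp":[0,0,0],"turn":[0,0,-54],"grip":0},{"dp":[0,0,0],"turn":[0,0,-61],"grip":0},{"dp":[0,0,0],"turn":[0,0,-67],"grip":0},{"dp":[0,0,0],"turn":[0,0,-71],"grip":0}]'

```text
time_s: 8.85
position: [0.5954, -0.0255, 0.2026]
tcp_rot: [[0.081, 0.997, 0.0], [0.997, -0.081, -0.0], [-0.0, 0.0, -1.0]]
force: [0.6, 0.1, -4.0]
opening: 0.221
```

Call:
jog_arm --rows '[{"dp":[0,0,0],"turn":[0,0,-1],"grip":0},{"dp":[0,0,0],"turn":[0,0,-1],"grip":0},{"dp":[0,0,0],"turn":[0,0,-1],"grip":0},{"dp":[0,0,0],"turn":[0,0,-1],"grip":0}]'

```text
time_s: 9.25
position: [0.5954, -0.0254, 0.2026]
tcp_rot: [[0.068, 0.998, -0.0], [0.998, -0.068, 0.0], [0.0, -0.0, -1.0]]
force: [-0.2, -0.3, -4.8]
opening: 0.22
```

```bash
python3 -c "
from meas import *; tags('g')"
```

```text
pos [ 0.5954 -0.0254  0.2026] yaw 86.1 dp [ 0.4 -0.4  0.1] turn 90.09728966003377 q [-13.2  30.1  88.2   0.   61.7  -9.3] F [-0.2 -0.3 -4.8] open 0.22 t 9.25 tilt 0.0
top orange 38 [0.6193 0.0147 0.1602]
side orange 854 [ 0.5768 -0.0431  0.1589]
   green 58 [ 0.6415 -0.021   0.161 ] dir from tcp 5.4 r 0.046
   blue 85 [ 0.602  -0.0723  0.1605] dir from tcp -81.9 r 0.047
   white 55 [0.5848 0.0203 0.1607] dir from tcp 103.1 r 0.047
```

View pics/gm.png

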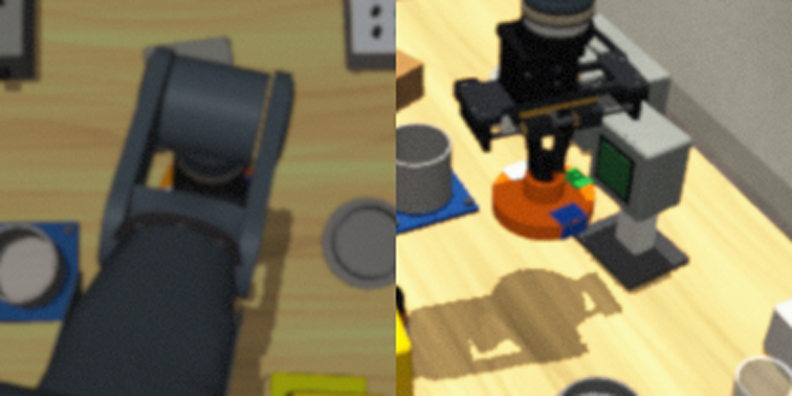

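Green faces the window squarely. I'll hold, then turn another 90°.

Call:
jog_arm --rows '[{"dp":[0,0,0],"turn":[0,0,0],"grip":0},{"dp":[0,0,0],"turn":[0,0,0],"grip":0},{"dp":[0,0,0],"turn":[0,0,0],"grip":0},{"dp":[0,0,0],"turn":[0,0,0],"grip":0},{"dp":[0,0,0],"turn":[0,0,0],"grip":0},{"dp":[0,0,0],"turn":[0,0,0],"grip":0},{"dp":[0,0,0],"turn":[0,0,-2],"grip":0},{"dp":[0,0,0],"turn":[0,0,-6],"grip":0},{"dp":[0,0,0],"turn":[0,0,-12],"grip":0},{"dp":[0,0,0],"turn":[0,0,-18],"grip":0}]'

```text
time_s: 10.35
position: [0.5954, -0.0254, 0.2026]
tcp_rot: [[-0.248, 0.969, 0.0], [0.969, 0.248, -0.0], [-0.0, 0.0, -1.0]]
force: [-0.6, 0.8, -3.9]
opening: 0.222
```

Call:
jog_arm --rows '[{"dp":[0,0,0],"turn":[0,0,-7],"grip":0},{"dp":[0,0,0],"turn":[0,0,-14],"grip":0},{"dp":[0,0,0],"turn":[0,0,-22],"grip":0},{"dp":[0,0,0],"turn":[0,0,-30],"grip":0},{"dp":[0,0,0],"turn":[0,0,-38],"grip":0},{"dp":[0,0,0],"turn":[0,0,-46],"grip":0},{"dp":[0,0,0],"turn":[0,0,-54],"grip":0},{"dp":[0,0,0],"turn":[0,0,-61],"grip":0},{"dp":[0,0,0],"turn":[0,0,-67],"grip":0},{"dp":[0,0,0],"turn":[0,0,-72],"grip":0}]'

```text
time_s: 11.35
position: [0.5954, -0.0254, 0.2026]
tcp_rot: [[-0.998, 0.064, 0.0], [0.064, 0.998, 0.0], [-0.0, 0.0, -1.0]]
force: [0.5, -0.1, -3.4]
opening: 0.221
```

Call:
jog_arm --rows '[{"dp":[0,0,0],"turn":[0,0,0],"grip":0},{"dp":[0,0,0],"turn":[0,0,0],"grip":0},{"dp":[0,0,0],"turn":[0,0,0],"grip":0},{"dp":[0,0,0],"turn":[0,0,0],"grip":0}]'

```text
time_s: 11.75
position: [0.5954, -0.0254, 0.2026]
tcp_rot: [[-0.998, 0.068, 0.0], [0.068, 0.998, -0.0], [-0.0, -0.0, -1.0]]
force: [0.4, -0.1, -2.8]
opening: 0.226
```

```bash
python3 -c "
from meas import *; tags('b'); to([.533,.2035,.2025])"
```

```text
pos [ 0.5954 -0.0254  0.2026] yaw 176.09 dp [0.4 0.4 0.1] turn -179.91016349453707 q [-13.2  30.1  88.2   0.   61.7 -99.3] F [ 0.4 -0.1 -2.8] open 0.226 t 11.75 tilt 0.0
top orange 11 [0.6177 0.0229 0.1604]
side orange 894 [ 0.5854 -0.0525  0.1584]
   green 44 [0.5848 0.0189 0.1609] dir from tcp 103.5 r 0.046
   blue 64 [ 0.6397 -0.0206  0.1605] dir from tcp 6.2 r 0.045
   white 104 [ 0.5469 -0.0326  0.1604] dir from tcp -171.6 r 0.049
pos [ 0.5954 -0.0254  0.2025] yaw 176.11 dp [ 77.8 224.2   0.1] turn None q [-13.2  30.1  88.2   0.   61.7 -99.3] F [ 1.2  0.6 -2.6] open 0.22 t 11.85 tilt 0.0
```

View pics/bm.png

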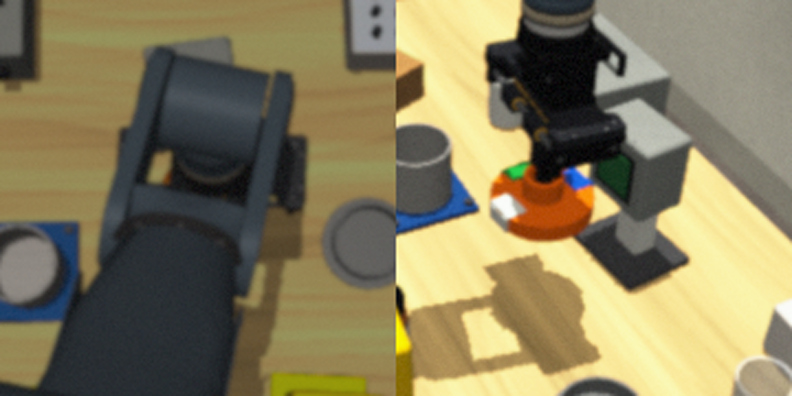

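Call:
jog_arm --rows '[{"dp":[0,0,0],"turn":[0,0,0],"grip":0},{"dp":[0,0,0],"turn":[0,0,0],"grip":0},{"dp":[0,0,0],"turn":[0,0,0],"grip":0},{"dp":[0,0,0],"turn":[0,0,0],"grip":0},{"dp":[0,0,0],"turn":[0,0,0],"grip":0},{"dp":[3,7,0],"turn":[0,0,0],"grip":0},{"dp":[9,25,0],"turn":[0,0,0],"grip":0},{"dp":[18,50,0],"turn":[0,0,0],"grip":0},{"dp":[27,78,0],"turn":[0,0,0],"grip":0},{"dp":[37,107,0],"turn":[0,0,0],"grip":0}]'

```text
time_s: 12.85
position: [0.5646, 0.0861, 0.2025]
tcp_rot: [[-0.998, 0.068, -0.001], [0.068, 0.998, 0.001], [0.001, 0.001, -1.0]]
force: [-0.6, 0.3, -4.8]
opening: 0.22
```

Call:
jog_arm --rows '[{"dp":[10,29,0],"turn":[0,0,0],"grip":0},{"dp":[20,57,0],"turn":[0,0,0],"grip":0},{"dp":[30,85,0],"turn":[0,0,0],"grip":0},{"dp":[36,104,0],"turn":[0,0,0],"grip":0},{"dp":[40,115,0],"turn":[0,0,0],"grip":0},{"dp":[41,118,0],"turn":[0,0,0],"grip":0},{"dp":[41,118,0],"turn":[0,0,0],"grip":0},{"dp":[41,118,0],"turn":[0,0,0],"grip":0}]'

```text
time_s: 13.65
position: [0.533, 0.2036, 0.2026]
tcp_rot: [[-0.998, 0.068, 0.0], [0.068, 0.998, -0.0], [-0.0, -0.0, -1.0]]
force: [0.0, -0.6, -4.3]
opening: 0.221
```

```bash
python3 - <<'E'
from h import *
to([.5333,.2045,.2025])
p,d=shot("side","s5");shot("top","t5")
C=cloud("side",d);hsv=cv2.cvtColor(p,cv2.COLOR_RGB2HSV);Z=C[...,2]
o=(cv2.inRange(hsv,(3,150,40),(22,255,255))>0)&(abs(Z-.16)<.005)&(np.hypot(C[...,0]-.533,C[...,1]-.2)<.09)
c=max(cv2.findContours(o.astype(np.uint8),0,1)[0],key=cv2.contourArea)
print("roof",circ(plane("side",c[:,0],.16)), C[o].mean(0))
a=cv2.imread('pics/t5.png')[120:300,120:300]; b=cv2.imread('pics/s5.png')[90:270,150:330]
cv2.imwrite('pics/m5.png',cv2.resize(np.hstack([a,b]),None,fx=2.2,fy=2.2,interpolation=2))
E
```

```text
pos [0.533  0.2036 0.2026] yaw 176.1 dp [-0.3  0.9  0.1] turn None q [  9.7  28.2  91.9  -0.   59.9 -76.4] F [ 0.  -0.6 -4.3] open 0.221 t 13.65 tilt 0.03
roof (np.float64(0.5259086416423541), np.float64(0.18932338674716226), np.float64(0.04423358546665251)) [0.52680986 0.18135981 0.1596131 ]
```

View pics/m5.png

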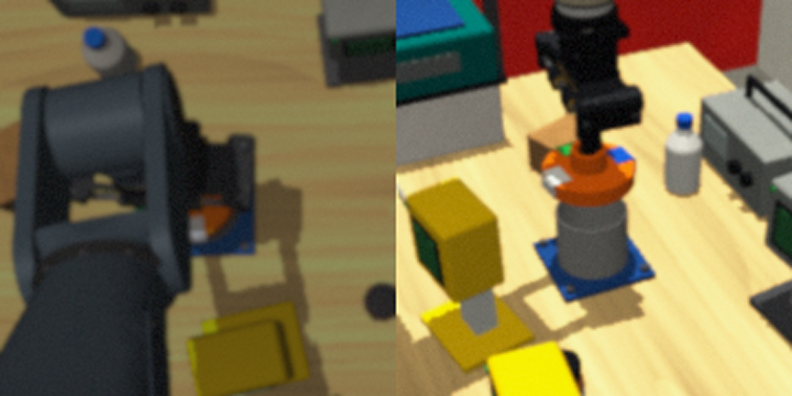

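```bash
python3 - <<'E'
from h import *
p,d=load("s5"); hsv=cv2.cvtColor(p,cv2.COLOR_RGB2HSV);C=cloud("side",d)
o=(cv2.inRange(hsv,(3,150,40),(22,255,255))>0)|(cv2.inRange(hsv,(105,150,40),(130,255,255))>0)
# cover silhouette circle model at roof edge z=.1609 and skirt bottom .139; canister body
a=np.radians(np.arange(0,360,2))
def sil(c,r,z): q=proj("side",np.c_[c[0]+r*np.cos(a),c[1]+r*np.sin(a),0*a+z]); return q
top=sil((.533,.2036),.058,.1609); bot=sil((.533,.2036),.058,.139); rim=sil((.5333,.2045),.048,.09); mid=sil((.5333,.2045),.048,.05)
for n,q in(("top",top),("bot",bot),("rim",rim),("mid",mid)): print(n,"x",q[:,0].min().round(1),q[:,0].max().round(1),"y",q[:,1].min().round(1),q[:,1].max().round(1))
im=cv2.imread('pics/s5.png')[90:270,150:330]; im=cv2.resize(im,None,fx=4,fy=4,interpolation=2)
for q,cc in((top,(0,255,0)),(bot,(0,255,255)),(rim,(255,0,255)),(mid,(255,255,0)),(sil((.5333,.2045),.048,.01),(255,255,255))):
    cv2.polylines(im,[((q-[150,90]+.5)*4).astype(int)],True,cc,1)
cv2.imwrite('pics/m6.png',im[100:560,100:640])
E
```

```text
top x 216.4 258.6 y 152.9 176.3
bot x 216.9 258.5 y 159.3 183.0
rim x 221.4 255.0 y 175.0 194.9
mid x 222.1 255.0 y 185.9 206.1
```

View pics/m6.png

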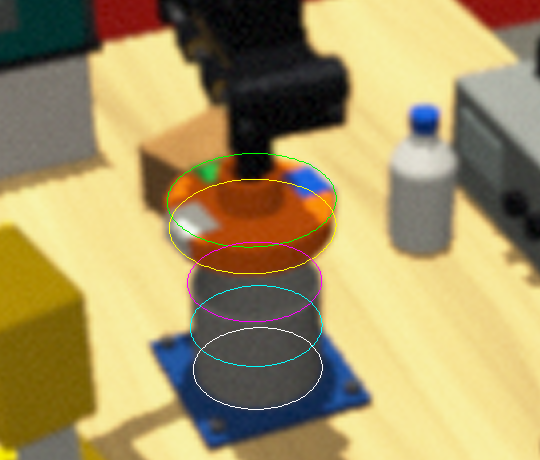

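Call:
jog_arm --rows '[{"dp":[0,0,6],"turn":[0,0,0],"grip":0},{"dp":[0,0,15],"turn":[0,0,0],"grip":0},{"dp":[0,0,25],"turn":[0,0,0],"grip":0},{"dp":[0,0,33],"turn":[0,0,0],"grip":0},{"dp":[0,0,39],"turn":[0,0,0],"grip":0},{"dp":[0,0,44],"turn":[0,0,0],"grip":0},{"dp":[0,0,47],"turn":[0,0,0],"grip":0},{"dp":[0,0,50],"turn":[0,0,0],"grip":0},{"dp":[0,0,50],"turn":[0,0,0],"grip":0}]'

```text
time_s: 14.65
position: [0.5329, 0.2044, 0.1524]
tcp_rot: [[-0.998, 0.067, 0.0], [0.067, 0.998, 0.0], [-0.0, 0.0, -1.0]]
force: [0.1, 0.3, -4.4]
opening: 0.22
```

Call:
jog_arm --rows '[{"dp":[0,0,1],"turn":[0,0,0],"grip":0},{"dp":[0,0,2],"turn":[0,0,0],"grip":0},{"dp":[0,0,3],"turn":[0,0,0],"grip":0},{"dp":[0,0,4],"turn":[0,0,0],"grip":0},{"dp":[0,0,4],"turn":[0,0,0],"grip":0}]'

```text
time_s: 15.15
position: [0.533, 0.2044, 0.1486]
tcp_rot: [[-0.998, 0.067, 0.001], [0.067, 0.998, 0.0], [-0.001, 0.0, -1.0]]
force: [-0.5, 1.0, -3.8]
opening: 0.221
```

Call:
jog_arm --rows '[{"dp":[0,0,1],"turn":[0,0,0],"grip":0},{"dp":[0,0,2],"turn":[0,0,0],"grip":0},{"dp":[0,0,2],"turn":[0,0,0],"grip":0},{"dp":[0,0,2],"turn":[0,0,0],"grip":0}]'

```text
time_s: 15.55
position: [0.5331, 0.2047, 0.148]
tcp_rot: [[-0.998, 0.067, 0.002], [0.067, 0.998, 0.001], [-0.002, 0.001, -1.0]]
force: [-0.9, 1.7, 5.2]
opening: 0.221
```

Call:
jog_arm --rows '[{"dp":[0,0,1],"turn":[0,0,0],"grip":0},{"dp":[0,0,1],"turn":[0,0,0],"grip":0},{"dp":[0,0,1],"turn":[0,0,0],"grip":0}]'

```text
time_s: 15.85
position: [0.5331, 0.2047, 0.1479]
tcp_rot: [[-0.998, 0.067, 0.002], [0.067, 0.998, 0.001], [-0.002, 0.001, -1.0]]
force: [-2.6, 1.6, 11.1]
opening: 0.219
```

```bash
python3 - <<'E'
from h import *
to([.5333,.2045,.2025]); print(bot.read_state()["moment"])
p,d=shot("side","s7")
C=cloud("side",d);hsv=cv2.cvtColor(p,cv2.COLOR_RGB2HSV);Z=C[...,2]
o=(cv2.inRange(hsv,(3,150,40),(22,255,255))>0)&(np.hypot(C[...,0]-.533,C[...,1]-.2)<.09)&(abs(Z-.106)<.006)
print("roof z",np.percentile(Z[o],[10,50,90]),o.sum())
b=cv2.imread('pics/s7.png')[110:250,160:320]
cv2.imwrite('pics/m7.png',cv2.resize(b,None,fx=4,fy=4,interpolation=2))
E
```

```text
pos [0.5331 0.2047 0.1479] yaw 176.15 dp [ -0.3  -0.2 -54.6] turn None q [  9.8  32.5  94.6   0.   52.7 -76.4] F [-2.6  1.6 11.1] open 0.219 t 15.85 tilt 0.12
[-0.04023932  0.50815497  0.01433314]
roof z [0.10268389 0.10508351 0.10714093] 444
```

View pics/m7.png

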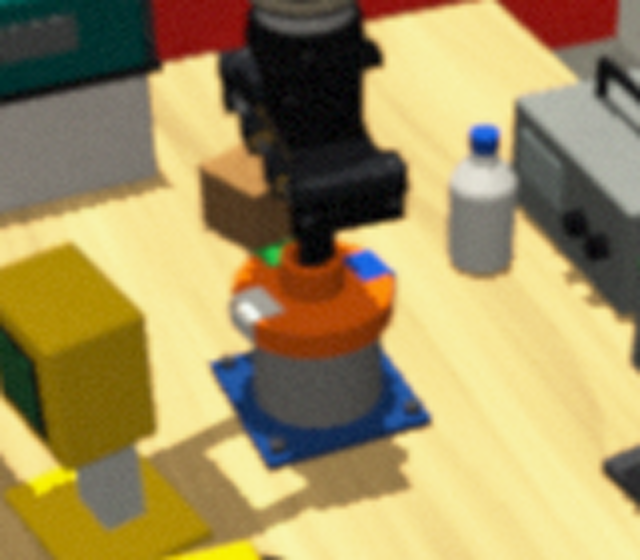

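Call:
jog_arm --rows '[{"dp":[0,0,-1],"turn":[0,0,0],"grip":0},{"dp":[0,0,-1],"turn":[0,0,0],"grip":0},{"dp":[0,0,-1],"turn":[0,0,0],"grip":0.3},{"dp":[0,0,-1],"turn":[0,0,0],"grip":0.4},{"dp":[0,0,-1],"turn":[0,0,0],"grip":0.6},{"dp":[0,0,-1],"turn":[0,0,0],"grip":0.8},{"dp":[0,0,-1],"turn":[0,0,0],"grip":1},{"dp":[0,0,-1],"turn":[0,0,0],"grip":1},{"dp":[0,0,-1],"turn":[0,0,0],"grip":1},{"dp":[0,0,-1],"turn":[0,0,0],"grip":1}]'

```text
time_s: 16.9
position: [0.5327, 0.2043, 0.1465]
tcp_rot: [[-0.998, 0.067, -0.0], [0.067, 0.998, -0.0], [0.0, -0.0, -1.0]]
force: [0.3, 0.6, -0.2]
opening: 0.847
```

```bash
python3 - <<'E'
from h import *
to([.533,.2045,.119]);
p,d=shot("side","s8")
C=cloud("side",d);hsv=cv2.cvtColor(p,cv2.COLOR_RGB2HSV);Z=C[...,2]
o=(cv2.inRange(hsv,(3,150,40),(22,255,255))>0)&(np.hypot(C[...,0]-.533,C[...,1]-.2)<.09)&(abs(Z-.106)<.006)
print("roof z",np.percentile(Z[o],[10,50,90]),o.sum())
b=cv2.imread('pics/s8.png')[110:230,180:320]
cv2.imwrite('pics/m8.png',cv2.resize(b,None,fx=5,fy=5,interpolation=2))
E
```

```text
pos [0.5327 0.2043 0.1465] yaw 176.14 dp [-0.3  0.2 27.5] turn None q [  9.8  32.7  94.7  -0.   52.7 -76.4] F [ 0.3  0.6 -0.2] open 0.847 t 16.9 tilt 0.01
roof z [0.10285639 0.10509989 0.10733385] 428
```

View pics/m8.png

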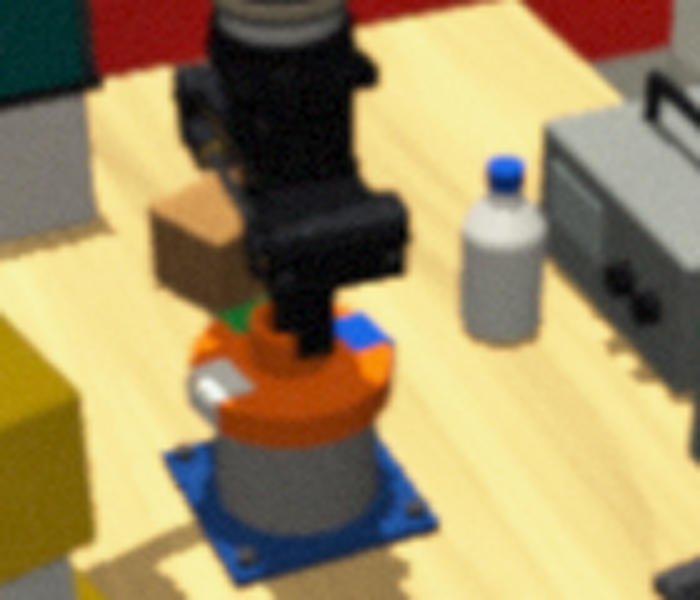

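Call:
jog_arm --rows '[{"dp":[0,0,0],"turn":[0,0,0],"grip":1},{"dp":[0,0,0],"turn":[0,0,0],"grip":1},{"dp":[0,0,5],"turn":[0,0,0],"grip":1},{"dp":[0,0,11],"turn":[0,0,0],"grip":1},{"dp":[0,0,17],"turn":[0,0,0],"grip":1},{"dp":[0,0,22],"turn":[0,0,0],"grip":1},{"dp":[0,0,26],"turn":[0,0,0],"grip":1},{"dp":[0,0,27],"turn":[0,0,0],"grip":1},{"dp":[0,0,27],"turn":[0,0,0],"grip":1}]'

```text
time_s: 17.85
position: [0.5326, 0.2043, 0.1193]
tcp_rot: [[-0.998, 0.067, -0.001], [0.067, 0.998, -0.0], [0.001, -0.0, -1.0]]
force: [0.1, -0.0, 0.3]
opening: 1.004
```

```bash
python3 - <<'E'
from h import *
to([.533,.2045,.119]);
shot("side","s9")
b=cv2.imread('pics/s9.png')[110:230,180:320]
cv2.imwrite('pics/m9.png',cv2.resize(b,None,fx=5,fy=5,interpolation=2))
E
```

```text
pos [0.5326 0.2043 0.1193] yaw 176.13 dp [-0.4  0.2  0.3] turn None q [  9.8  35.   95.7  -0.   49.3 -76.4] F [ 0.1 -0.   0.3] open 1.004 t 17.85 tilt 0.03
```

View pics/m9.png

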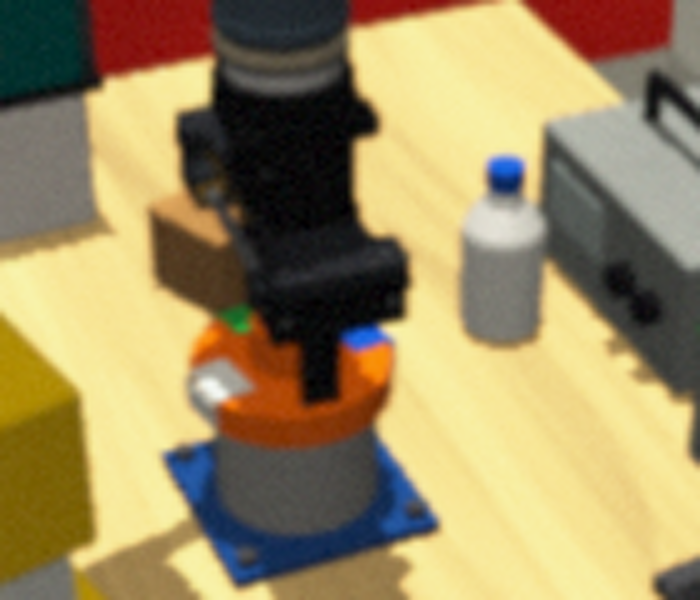

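Call:
jog_arm --rows '[{"dp":[0,0,0],"turn":[0,0,0],"grip":0.75},{"dp":[0,0,0],"turn":[0,0,0],"grip":0.65},{"dp":[0,0,0],"turn":[0,0,0],"grip":0.6},{"dp":[0,0,0],"turn":[0,0,0],"grip":0.55},{"dp":[0,0,0],"turn":[0,0,0],"grip":0.5},{"dp":[0,0,0],"turn":[0,0,0],"grip":0.4},{"dp":[0,0,0],"turn":[0,0,0],"grip":0},{"dp":[0,0,0],"turn":[0,0,0],"grip":0},{"dp":[0,0,0],"turn":[0,0,0],"grip":0},{"dp":[0,0,0],"turn":[0,0,0],"grip":0}]'

```text
time_s: 18.9
position: [0.5327, 0.2043, 0.1196]
tcp_rot: [[-0.998, 0.067, -0.0], [0.067, 0.998, 0.0], [0.0, 0.0, -1.0]]
force: [-0.4, 0.5, 0.5]
opening: 0.52
```

Call:
jog_arm --rows '[{"dp":[0,0,0],"turn":[0,0,0],"grip":0},{"dp":[0,0,-1],"turn":[0,0,0],"grip":0},{"dp":[0,0,-2],"turn":[0,0,0],"grip":0},{"dp":[0,0,-3],"turn":[0,0,0],"grip":0},{"dp":[0,0,-4],"turn":[0,0,0],"grip":0},{"dp":[0,0,-6],"turn":[0,0,0],"grip":0},{"dp":[0,0,-8],"turn":[0,0,0],"grip":0},{"dp":[0,0,-8],"turn":[0,0,0],"grip":0}]'

```text
time_s: 19.7
position: [0.533, 0.2044, 0.1279]
tcp_rot: [[-0.998, 0.067, 0.001], [0.067, 0.998, 0.0], [-0.001, 0.0, -1.0]]
force: [0.6, -0.2, -1.6]
opening: 0.522
```

```bash
python3 - <<'E'
from h import *
to([.533,.2045,.119]);
shot("side","s10")
b=cv2.imread('pics/s10.png')[110:230,180:320]
cv2.imwrite('pics/m10.png',cv2.resize(b,None,fx=5,fy=5,interpolation=2))
E
```

```text
pos [0.533  0.2044 0.1279] yaw 176.13 dp [0.  0.1 8.9] turn None q [  9.8  34.3  95.4   0.   50.3 -76.4] F [ 0.6 -0.2 -1.6] open 0.522 t 19.7 tilt 0.04
```

View pics/m10.png

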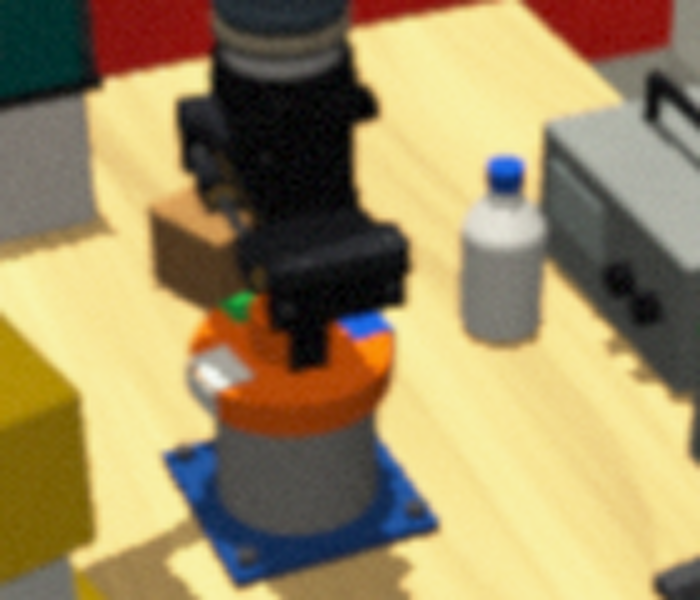

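Call:
jog_arm --rows '[{"dp":[0,0,-4],"turn":[0,0,0],"grip":0},{"dp":[0,0,-9],"turn":[0,0,0],"grip":0},{"dp":[0,0,-15],"turn":[0,0,0],"grip":0},{"dp":[0,0,-22],"turn":[0,0,0],"grip":0},{"dp":[0,0,-30],"turn":[0,0,0],"grip":0},{"dp":[0,0,-38],"turn":[0,0,0],"grip":0},{"dp":[0,0,-46],"turn":[0,0,0],"grip":0},{"dp":[0,0,-54],"turn":[0,0,0],"grip":0},{"dp":[0,0,-62],"turn":[0,0,0],"grip":0},{"dp":[0,0,-70],"turn":[0,0,0],"grip":0}]'

```text
time_s: 20.75
position: [0.5327, 0.2043, 0.1983]
tcp_rot: [[-0.998, 0.067, 0.0], [0.067, 0.998, 0.0], [-0.0, 0.0, -1.0]]
force: [-0.5, 0.7, -1.3]
opening: 0.524
```

Call:
jog_arm --rows '[{"dp":[0,0,-8],"turn":[0,0,0],"grip":0},{"dp":[0,0,-17],"turn":[0,0,0],"grip":0},{"dp":[0,0,-27],"turn":[0,0,0],"grip":0},{"dp":[0,0,-36],"turn":[0,0,0],"grip":0},{"dp":[0,0,-43],"turn":[0,0,0],"grip":0},{"dp":[0,0,-47],"turn":[0,0,0],"grip":0},{"dp":[0,0,-49],"turn":[0,0,0],"grip":0},{"dp":[0,0,-50],"turn":[0,0,0],"grip":0},{"dp":[0,0,-50],"turn":[0,0,0],"grip":0},{"dp":[0,0,-50],"turn":[0,0,0],"grip":0}]'

```text
time_s: 21.75
position: [0.5325, 0.2043, 0.2472]
tcp_rot: [[-0.998, 0.067, -0.001], [0.067, 0.998, -0.0], [0.001, -0.0, -1.0]]
force: [0.0, -0.4, -1.3]
opening: 0.527
```

```bash
python3 - <<'E'
from h import *
np.set_printoptions(precision=4,suppress=True)
to([.533,.2045,.119])
p,d=shot("side","s11"); shot("top","t11")
C=cloud("side",d);hsv=cv2.cvtColor(p,cv2.COLOR_RGB2HSV);Z=C[...,2]
near=np.hypot(C[...,0]-.533,C[...,1]-.2)<.08
o=(cv2.inRange(hsv,(3,150,40),(22,255,255))>0)&near&(Z>.15); print("cover z",np.percentile(Z[o],[5,50,95]))
w=(hsv[...,1]<60)&(hsv[...,2]>120)&near&(abs(Z-.102)<.008); print("lid disc",w.sum(),C[w].mean(0),np.percentile(Z[w],[10,50,90]))
k=near&(p.max(2)<60)&(Z>.112)&(Z<.163); print("knob",k.sum(),C[k].mean(0),Z[k].max())
a=cv2.imread('pics/s11.png')[50:230,160:320]
cv2.imwrite('pics/m11.png',cv2.resize(a,None,fx=3.3,fy=3.3,interpolation=2))
E
```

```text
pos [0.5325 0.2043 0.2472] yaw 176.13 dp [ -0.6   0.3 128.2] turn None q [  9.8  25.1  89.2   0.   65.8 -76.4] F [ 0.  -0.4 -1.3] open 0.527 t 21.75 tilt 0.05
cover z [0.2148 0.2327 0.3107]
lid disc 547 [0.5281 0.1938 0.1007] [0.0986 0.1007 0.1028]
knob 100 [0.5285 0.1972 0.1392] 0.16158646001067722
```

View pics/m11.png

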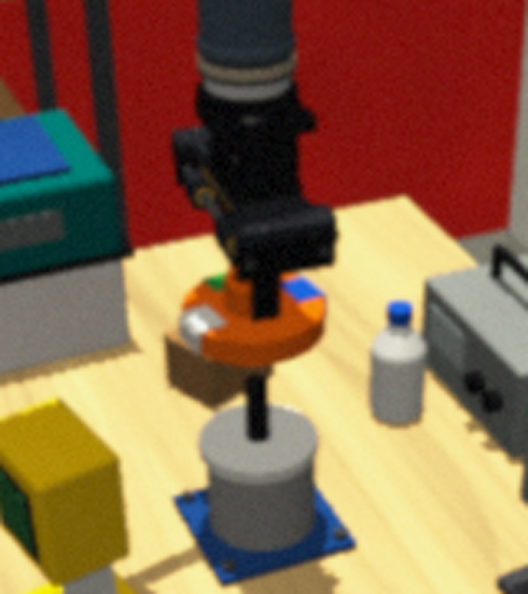

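View pics/t11.png

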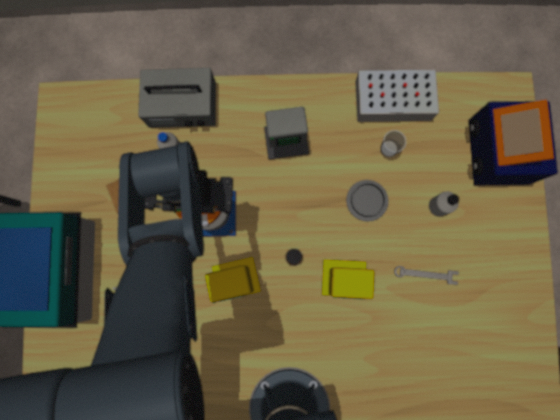

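```bash
python3 -c "
from rig import bot
print(bot.hand_in())"
```

```text
the job is handed in; nothing more can be done
None
```

The job is handed in, at about 22 s on the robot's clock. I picked up the set by the knob and showed the white, green and blue tags to the grey reader, each held for about a second. I then lowered the set onto the canister, let go of the knob and lifted the cover off alone by its collar.

**Tags:** each tag faced within about 3° of the window direction. The cover was level, with the tag point at about 150 mm.

**Seating:** the roof measured 105 mm against 106 mm expected, and the vertical force swung from −4 N (the set's weight) to +11 N, as it should on contact. With the cover off, the disc top measured 101 mm against 102 mm expected. I did not measure the lid's sideways seating directly: the two cameras differ by a few mm, and the side camera sees only the near part of the disc. The plug went in without catching.

**Finish:** the cover was held level with its roof underside at about 229 mm, so its skirt is about 50 mm clear of the knob. The weight on the gripper was 1.3 N, which matches the cover alone. In the last pictures no bystander looks moved, though the arm hides part of the carton and the screwdriver in the top view. No check failed.

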